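# Mount the colour wheel on its sloping stand

## Task

Put the white colour wheel onto the sloping display stand for the painting class: pick it up (the wooden block on it is its grip) and lower it, in hand, over the metal spindle and the orange pin together until it sits fully home, flat on the dark seat, then let go and draw clear. Do not just drop it on, and leave the other things on the table where they are.

Things in the scene. Friction and masses are not known exactly. Their poses are not given: they have to be found in the camera images.
- wheel_center (a point): Centre of the wheel's grip block, on the wheel's axis, 34 mm above its underside. Loose wheel, 0.24 to 0.39 kg, at first flat on the table: white disc 156 mm across, 12 mm thick, five colour spots; on it a wooden block 50 (x) by 34 (y) by 44 mm high. z: wheel axis, away from the underside; +x: to the pin hole and black stripe. Grip across y. 19 mm hole right through on the axis.
- wheel_pinhole (a point): Centre of the wheel's pin hole at the disc's underside: a 13 mm through hole (for the 10 mm pin) 36 mm from the wheel's axis along its +x and 34 mm below wheel_center. Axes as the wheel's.
- seat: Dark round seat, 120 mm across, on the fixed wooden stand (base 160 by 150 mm). Origin: centre of its face, 95 mm above the table. z: out of the face along the spindle, leaning 28 degrees from vertical towards the robot's side; +x: up the slope, to the pin; y level. With the wheel home, wheel_center lies 34 mm out along z and the axes of wheel and seat are parallel.
- spindle_tip (a point): Tip of the metal spindle, on the seat's z axis 37 mm out from its face. The spindle is 16 mm thick; its last 9 mm are a cone that narrows to 7 mm. Axes as the seat's.
- pin_foot (a point): Foot of the orange pin on the seat's face, 36 mm from the spindle's axis up the slope (seat +x). The pin is parallel to the spindle, 10 mm thick and 16 mm high, its last 5 mm a cone that narrows to 4 mm. Axes as the seat's.
- ink_center (a point): Bystander: small loose amber ink bottle, 32 mm across, 75 mm high; point at its middle.
- mug_center (a point): Bystander: loose white mug, 76 mm across without the handle, 85 mm high; point at its middle.
- apple_center (a point): Bystander: loose red apple, 72 mm across, 62 mm high; point at its middle.
- jar_center (a point): Bystander: loose blue jar with white cap, 60 mm across, 70 mm high; point at its middle.
- eraser_center (a point): Bystander: loose green eraser, 55 by 24 by 13 mm; point at its middle.
- brush_grip (a point): Bystander: loose paintbrush lying on the table, 200 mm long; point on its handle.
There are look-alikes about, which are no part of the job. What is shaped like the part that bears seat but pink or purple is not meant.

How it is judged:
By the outcome, as a careful person would: the job done as asked, in the order asked, and still so for the second after the job is handed in, with the robot touching nothing.
It also fails if it takes over 42 s, if anything falls off the work surface, if the arm or the gripper's body presses on something with over 40 N, if the wrist force passes 120 N, or if a joint passes its speed limit or range.

## Robot

A 6-joint arm with a two-finger parallel gripper is mounted at the origin on the work surface. World frame = base frame: x ahead of the robot, y to its left, z up, the work surface at z = 0. Lengths are in m, angles in rad, forces in N, time in s.
With the tool pointing down it reaches from about 0.3 to 0.75 m from the base axis. Payload 8.5 kg.
Tool frame: the origin (TCP) lies on the centre line of the jaws, within the pads' length; the fingertips stand 14 mm ahead of it and the grasp point (between the pads) lies 5 mm behind it; z points along the fingers, x is the direction in which the jaws open and shut, and the axes are right-handed (so a half turn about z gives the same grasp; the last joint's range is limited). The gripper opens to 88 mm and grips with 3 to 60 N. Pads are 18 mm wide; open, the fingers measure 123 mm over their backs; the gripper's body (75 mm by 187 mm) begins 45 mm behind the grasp point.
Start: joints at [1.113, 0.381, 1.297, -0, 1.464, -0.215], TCP at [0.132, 0.534, 0.253] pointing down, gripper open.
Joint ranges: [-3.11, 3.11], [-0.89, 2.33], [0.22, 2.48], [-1.42, 4.56], [0.17, 2.85], [-2.88, 2.88]. Speed limits (rad/s): [2.39, 2.39, 3.14, 3.14, 3.14, 3.14].

## Interface

Orientations are given as a 3x3 rotation matrix whose columns are the frame's x, y, z axes.
In Python, from rig import monitor, optics, ticket, look_for, tip_of gives the robot as it stands.
- The arm moves only by the tool play_rows, never from a script. Its arguments are lists of equal length, an entry for each row: "delta_pos": the shift along the world's x, y, z in m, a list of three; "rot": the turn, a rotation vector about the world's x, y, z in degrees, a list of three; "claw": the opening in per cent of the stroke, from 0 (shut) to 100 (fully open). In form: {"delta_pos": [[dx, dy, dz], ...], "rot": [[rx, ry, rz], ...], "claw": [claw, ...]}. A call has 1 to 10 rows; each row shifts and turns the commanded pose from where the row before left it; what a row does not reach is not made up. A row lasts 1/10 s, in which the tool goes at most 50 mm and 8.59 degrees, less where a joint would pass 70% of its speed; a pose out of reach is approached as far as the arm can. A call with a gripper value outside its range is refused whole. The fingers move at their own pace and stop on an object; "squeeze" is the grip in N (left out, the last holds). Time passes only in rows, so rows that do not move let the fingers close. It gives the time, the measured TCP pose, the force and the opening at its end, in the units of the state.
- monitor.get_state(): the state, without advancing time (a new reading comes with each control period).
- optics.read_camera(name): name is "side" or "top"; returns the picture (400x640x3 uint8, red, green, blue); there is no depth.
- optics.camera_params(name): a dict with "camera_matrix" (3x3 intrinsics, pixels), "k1" (the pictures are not rectified: a ray, as slopes to the right and down, at radius r is drawn at 1 + k1 r^2 times it, then the intrinsics apply), "pose" (4x4, takes a point from camera to world coordinates). Camera axes: x right, y down, z forward; pixel columns grow to the right and rows downward; lengths in m; the calibration is good to about 2 mm. A picture is of the moment at which its call begins. camera_params takes no time and is no camera call.
- ticket.sign_off(): hands the job in, once; it reports no verdict.
Trained networks look in the newest picture that a camera, given by its name, has taken for a name from the list of things; names that differ only in an ending like _2 or _b are one class to them, and where a whole thing is asked for, a point or a joint stands for the part that bears it (a point fixed in the world has none). Each returns a list of dicts, best first, with "conf" (0 to 1); they miss things now and then, are a little off and sometimes report something else, mostly with a low value. They report only what shows in the picture. A call takes as long as a camera call. They do not tell look-alikes from the thing itself.
- look_for(camera, label): "position" ([x, y, z] in m, in the coordinates of the camera as it stood for that picture, good to about 4 mm: the middle of the surface that is visible of it).
- tip_of(camera, label): "position" ([x, y, z] in m, in the coordinates of the camera as it stood for that picture, good to about 4 mm: a listed point, or the origin of a listed thing).
The state is a dict: "clock": time; "q": joint angles; "dq": joint speeds; "joint_efforts": joint torques, N m; "tool_pos": TCP position; "orientation": TCP orientation; "force": force on the tool from outside, world axes, zero at the start; "ft_torque": the same for the moment, N m; "gripper_width": finger opening in m.
Only numpy, scipy, OpenCV 4.12 (cv2) and the standard library are available. Lean on these libraries where they do the work, as an engineer would, in place of code of your own. Each camera call takes 0.05 s, during which the arm holds its last target.

## Working session

There is one attempt and no reset: what is moved stays moved. The work goes in short steps, Python scripts to look and compute and a tool call to move; the robot and the scene stay as the last step left them, time stands still between calls to the robot, and variables do not carry over. Pictures are saved under pics/ and viewed, and the job is handed in when it is done.

Besides the shell and the picture viewer there is one more tool, called in YAML: its name, and indented under it one key for each argument. play_rows: Moves the arm, as the interface text tells. Its arguments: {"type":"object","properties":{"delta_pos":{"type":"array","items":{"type":"array","items":{"type":"number"}}},"rot":{"type":"array","items":{"type":"array","items":{"type":"number"}}},"claw":{"type":"array","items":{"type":"number"}},"squeeze":{"type":"number"}},"required":["delta_pos","rot","claw"]}

```bash
mkdir -p pics; ls; python3 - <<'E'
from rig import monitor, optics
import cv2
for n in("side","top"):
    im=optics.read_camera(n); cv2.imwrite(f"pics/{n}0.png",im[:,:,::-1]); print(n,optics.camera_params(n))
print(monitor.get_state())
E
```

```text
pics
side {'camera_matrix': array([[484.68153141,   0.        , 315.08467733],
       [  0.        , 484.68153141, 206.12734089],
       [  0.        ,   0.        ,   1.        ]]), 'k1': -0.00447670764301767, 'pose': array([[-0.96450936, -0.18477135,  0.18862991,  0.29491794],
       [-0.26381517,  0.70436662, -0.65899107,  0.70780922],
       [-0.01110194, -0.68536649, -0.72811368,  0.97925589],
       [ 0.        ,  0.        ,  0.        ,  1.        ]])}
top {'camera_matrix': array([[441.33926221,   0.        , 323.08235946],
       [  0.        , 441.33926221, 201.20932779],
       [  0.        ,   0.        ,   1.        ]]), 'k1': 0.023340836919135223, 'pose': array([[ 0.02496363, -0.98873252,  0.14759685,  0.36554717],
       [-0.99941222, -0.0281532 , -0.01956022, -0.10427925],
       [ 0.02349515, -0.1470218 , -0.98885417,  1.20165086],
       [ 0.        ,  0.        ,  0.        ,  1.        ]])}
{'clock': 0.1, 'q': array([ 1.11269485e+00,  3.81171248e-01,  1.29811071e+00, -3.36690530e-05,
        1.46360949e+00, -2.15319711e-01]), 'dq': array([-0.00122157, -0.00098532, -0.00217041,  0.0012196 , -0.00066922,
       -0.00163742]), 'joint_efforts': array([ 4.18837022e-03, -4.38649750e+01, -2.24905658e+01,  7.15239951e-02,
        3.42507230e-02, -5.97903158e-05]), 'tool_pos': array([0.13214559, 0.53366809, 0.25220166]), 'orientation': array([[ 2.40399868e-01,  9.70673790e-01, -5.44362998e-04],
       [ 9.70673104e-01, -2.40400360e-01, -1.17968605e-03],
       [-1.27595539e-03, -2.44802151e-04, -9.99999156e-01]]), 'force': array([-0.44547389, -0.56714509,  0.29943834]), 'ft_torque': array([ 0.03032099, -0.01347485,  0.02223994]), 'gripper_width': 0.08817812714241564}
```

View pics/side0.png

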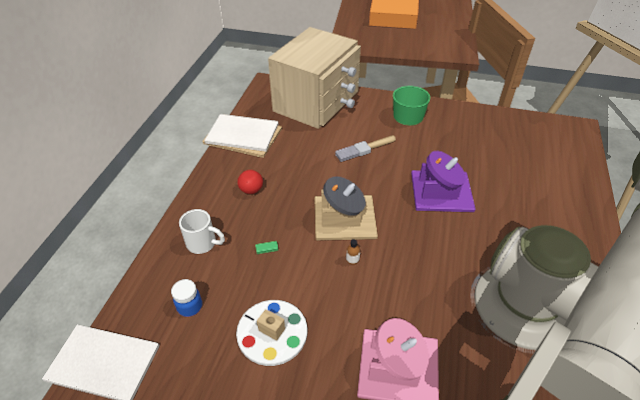

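View pics/top0.png

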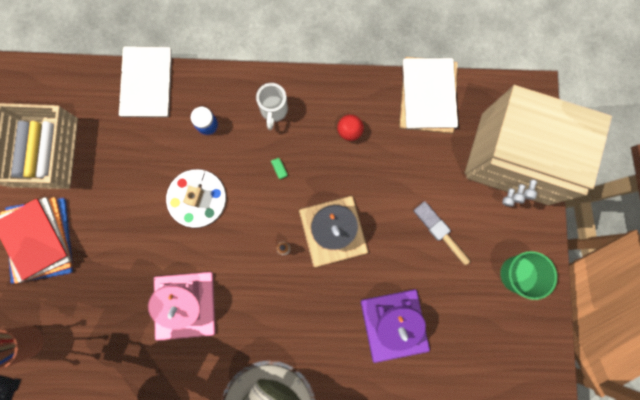

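```bash
cat > h.py <<'E'
import numpy as np, cv2
from rig import optics
def cam(n):
    p=optics.camera_params(n); return p["camera_matrix"],p["k1"],p["pose"]
def proj(n,P):
    K,k,T=cam(n); P=np.atleast_2d(P); c=(P-T[:3,3])@T[:3,:3]; s=c[:,:2]/c[:,2:]
    s=s*(1+k*(s**2).sum(1,keepdims=True)); return s*[K[0,0],K[1,1]]+K[:2,2]
def ray(n,uv):
    K,k,T=cam(n); d=(np.asarray(uv,float)-K[:2,2])/[K[0,0],K[1,1]]; s=d.copy()
    for _ in range(20): s=d/(1+k*(s@s))
    v=T[:3,:3]@np.r_[s,1]; return T[:3,3],v/np.linalg.norm(v)
def onz(n,uv,z):
    o,v=ray(n,uv); return o+v*(z-o[2])/v[2]
def w(n,p):
    T=cam(n)[2]; return T[:3,:3]@np.asarray(p)+T[:3,3]
E
python3 - <<'E'
from h import *
from rig import look_for, tip_of
for n in("side","top"):
  for l in("wheel_center","wheel_pinhole","seat","spindle_tip","pin_foot"):
    for d in tip_of(n,l)[:3]:
      p=w(n,d["position"]); print(n,l,round(d["conf"],2),p.round(4),proj(n,p).round(1)[0])
E
```

```text
side wheel_pinhole 0.62 [5.776e-01 2.053e-01 2.000e-04] [258.  323.1]
side seat 0.88 [0.2614 0.23   0.0964] [400.7 346. ]
side seat 0.81 [ 0.4619 -0.1547  0.098 ] [344.9 192.7]
side seat 0.75 [ 0.2195 -0.3253  0.096 ] [446.4 166. ]
side spindle_tip 0.62 [ 0.1996 -0.3276  0.13  ] [456.5 157.2]
side spindle_tip 0.61 [0.2389 0.228  0.1299] [414.7 339.6]
side spindle_tip 0.6 [ 0.4403 -0.1649  0.1268] [354.5 183.4]
side pin_foot 0.86 [ 0.4938 -0.1482  0.1096] [332.2 189. ]
side pin_foot 0.85 [0.289  0.2369 0.1127] [387.  341.8]
side pin_foot 0.68 [ 0.2451 -0.3174  0.11  ] [437.5 162.4]
top wheel_center 0.91 [0.5432 0.2143 0.0352] [194.4 196.3]
top wheel_pinhole 0.95 [ 0.579   0.2084 -0.0025] [201.1 185.6]
top seat 0.89 [0.2561 0.226  0.0929] [175.  309.3]
top seat 0.86 [ 0.2168 -0.3211  0.0966] [400.1 331.1]
top seat 0.85 [ 0.4623 -0.1547  0.0957] [333.7 228.4]
top spindle_tip 0.75 [ 0.2013 -0.328   0.128 ] [405.6 340. ]
top spindle_tip 0.7 [0.2404 0.2283 0.1307] [168.4 317.7]
top spindle_tip 0.63 [ 0.4459 -0.1638  0.1289] [338.  234.1]
top pin_foot 0.91 [0.292  0.2333 0.1141] [170.3 294.6]
top pin_foot 0.78 [ 0.4958 -0.1449  0.1092] [330.4 214.4]
top pin_foot 0.71 [ 0.2529 -0.3193  0.1127] [400.6 316.5]
```

```bash
python3 - <<'E'
import cv2,numpy as np
s=cv2.imread("pics/side0.png");t=cv2.imread("pics/top0.png")
def c(i,x,y,w,h,f): return cv2.resize(i[y:y+h,x:x+w],(w*f,h*f),interpolation=cv2.INTER_CUBIC)
cv2.imwrite("pics/c1.png",np.hstack([c(s,305,165,80,80,5),c(t,295,190,80,80,5)]))
cv2.imwrite("pics/c2.png",np.hstack([c(s,230,295,80,80,5),c(t,158,160,80,80,5)]))
E
```

```text
(no output)
```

View pics/c1.png

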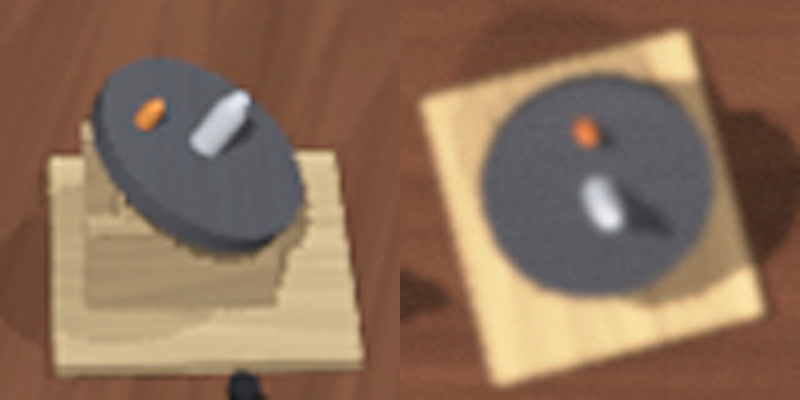

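View pics/c2.png

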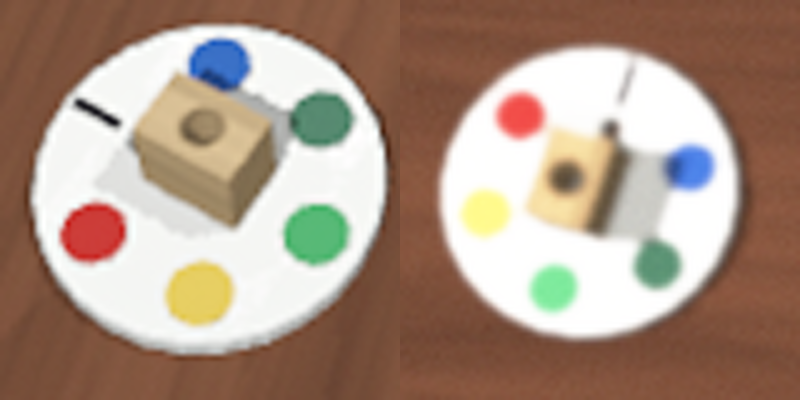

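```bash
cat > fit.py <<'E'
import sys
from h import *
from scipy.optimize import least_squares
th=np.linspace(0,2*np.pi,180,endpoint=False)
def seatR(yaw,t=np.radians(28)):
    c,s=np.cos(yaw),np.sin(yaw)
    x=np.array([c*np.cos(t),s*np.cos(t),np.sin(t)]); y=np.array([-s,c,0]); return np.c_[x,y,np.cross(x,y)]
def hull(n,P): return cv2.convexHull(proj(n,P).astype(np.float32))
def cyl(r,z0,z1): return np.r_[[[r*np.cos(a),r*np.sin(a),z] for z in(z0,z1) for a in th]]
def mask(im,roi,f):
    x,y,w,h=roi; hsv=cv2.cvtColor(im,cv2.COLOR_RGB2HSV).astype(int); m=np.zeros(im.shape[:2],np.uint8)
    m[y:y+h,x:x+w]=f(hsv)[y:y+h,x:x+w]*255
    m=cv2.morphologyEx(m,cv2.MORPH_CLOSE,np.ones((5,5)))
    m=cv2.morphologyEx(m,cv2.MORPH_OPEN,np.ones((5,5)))
    cs,_=cv2.findContours(m,cv2.RETR_EXTERNAL,cv2.CHAIN_APPROX_NONE); c=max(cs,key=cv2.contourArea)
    return cv2.convexHull(c)[:,0].astype(float), c[:,0].astype(float)
E
python3 - <<'E'
from fit import *
I={n:cv2.imread(f"pics/{n}0.png")[:,:,::-1].copy() for n in("side","top")}
rw={"side":(230,295,80,80),"top":(158,160,75,75)}
rs={"side":(310,165,60,60),"top":(300,195,70,70)}
def run(masks,cams,off):
    def res(p):
        r=[]
        for n in cams:
            h=hull(n,cyl(.078,0,.012)+[p[0],p[1],0]); 
            r+=[cv2.pointPolygonTest(h,(float(a),float(b)),True)-off for a,b in masks[n]]
        return np.array(r)
    s=least_squares(res,[.54,.214],diff_step=1e-3,loss="soft_l1"); return s.x,np.sqrt(np.mean(s.fun**2))
M={n:mask(I[n],rw[n],lambda h:(h[...,1]<90)&(h[...,2]>130))[1] for n in I}
# keep hull-only contour pts
M={n:cv2.convexHull(M[n].astype(np.int32))[:,0] for n in M}
for c in(["side"],["top"],["side","top"]): print("wheel",c,run(M,c,.5))
S={n:mask(I[n],rs[n],lambda h:(h[...,1]<80)&(h[...,2]<140)) for n in I}
for n in S: print(n,len(S[n][0]))
def runs(cams,off=.5):
    def res(p):
        r=[]
        for n in cams:
            P=(cyl(.06,0,-abs(p[2])))@seatR(.26).T+[p[0],p[1],.095]
            h=hull(n,P); r+=[cv2.pointPolygonTest(h,(float(a),float(b)),True)-off for a,b in S[n][0]]
        return np.array(r)
    s=least_squares(res,[.462,-.155,.012],diff_step=1e-3,loss="soft_l1"); return s.x,np.sqrt(np.mean(s.fun**2))
for c in(["side"],["top"],["side","top"]): print("seat",c,runs(c))
# pin / spindle / stripe
for n in I:
    x,y,w,h=rs[n]; hs=cv2.cvtColor(I[n],cv2.COLOR_RGB2HSV).astype(int)
    inside=np.zeros((400,640),np.uint8); cv2.fillPoly(inside,[S[n][0].astype(np.int32)],1); inside=cv2.erode(inside,np.ones((3,3)))
    o=(inside>0)&(hs[...,1]>130)&(hs[...,0]<20); g=(inside>0)&(hs[...,2]>140)&(hs[...,1]<60)
    for nm,m in(("pin",o),("sp",g)):
        yy,xx=np.nonzero(m); print(n,nm,len(xx),xx.mean(),yy.mean(),xx.min(),xx.max(),yy.min(),yy.max())
from fit import seatR
# model predictions for centroid at several yaw
for yaw in(.2,.25,.3):
    R=seatR(yaw); c=np.array([.462,-.155,.095])
    for n in I:print(yaw,n,"pinmid",proj(n,c+R@[.036,0,.0075]).round(1),"spmid",proj(n,c+R@[0,0,.0175]).round(1))
E
```

```text
wheel ['side'] (array([0.54040633, 0.21908414]), np.float64(0.5363746893835786))
wheel ['top'] (array([0.54262643, 0.22006899]), np.float64(1.4976857472861052))
wheel ['side', 'top'] (array([0.54082607, 0.21932969]), np.float64(1.2088882793134565))
side 26
top 25
seat ['side'] (array([ 0.45973681, -0.15561276,  0.01582715]), np.float64(0.1770417982720427))
seat ['top'] (array([ 0.46366902, -0.15763168,  0.01343341]), np.float64(0.26248910806194864))
seat ['side', 'top'] (array([ 0.46141113, -0.15742271,  0.01695832]), np.float64(0.5423946524775778))
side pin 23 334.5217391304348 187.52173913043478 332 337 185 190
side sp 76 348.38157894736844 189.51315789473685 343 354 184 195
top pin 18 331.94444444444446 216.11111111111111 330 334 214 218
top sp 61 334.9016393442623 230.50819672131146 331 339 225 235
0.2 side pinmid [[334.  186.5]] spmid [[348.2 189.3]]
0.2 top pinmid [[332.3 216.5]] spmid [[334.7 231.3]]
0.25 side pinmid [[333.9 186.8]] spmid [[348.2 189.2]]
0.25 top pinmid [[331.7 216.6]] spmid [[334.9 231.3]]
0.3 side pinmid [[334.  187.2]] spmid [[348.2 189.1]]
0.3 top pinmid [[331.2 216.7]] spmid [[335.1 231.2]]
```

```bash
python3 - <<'E'
from fit import *
I={n:cv2.imread(f"pics/{n}0.png")[:,:,::-1].copy() for n in("side","top")}
c=[(420,100),(688,28),(765,315),(498,385)]
for zb in(.01,.02):
    P=np.array([onz("top",((a-400+.5)/5-.5+295,(b+.5)/5-.5+190),zb) for a,b in c])[:,:2]
    print(zb,P.mean(0),[np.linalg.norm(P[i]-P[i-1]).round(4) for i in range(4)])
    print([np.degrees(np.arctan2(*(P[i]-P[j])[::-1])).round(2) for i,j in((0,3),(1,2))],[np.degrees(np.arctan2(*(P[i]-P[j])[::-1])).round(2)-90 for i,j in((0,1),(3,2))])
c=[(50,157),(336,152),(362,362),(55,375)]
for zb in(.01,.02):
    P=np.array([onz("side",((a+.5)/5-.5+305,(b+.5)/5-.5+165),zb) for a,b in c])[:,:2]
    print("side",zb,P.mean(0),[np.linalg.norm(P[i]-P[i-1]).round(4) for i in range(4)],[np.degrees(np.arctan2(*(P[i]-P[j])[::-1])).round(2) for i,j in((0,1),(3,2),(0,3),(1,2))])
# wheel stuff: spots, stripe
for n,r in(("side",(230,295,80,80)),("top",(158,160,75,75))):
    x,y,w,h=r; im=I[n]; hs=cv2.cvtColor(im,cv2.COLOR_RGB2HSV).astype(int)
    brown=(hs[...,1]>75)&(hs[...,0]<14)&(hs[...,2]<190)
    m=np.zeros((400,640),np.uint8); m[y:y+h,x:x+w]=(~brown)[y:y+h,x:x+w]*255
    m=cv2.morphologyEx(m,cv2.MORPH_OPEN,np.ones((7,7)))
    cs,_=cv2.findContours(m,cv2.RETR_EXTERNAL,cv2.CHAIN_APPROX_NONE); k=cv2.convexHull(max(cs,key=cv2.contourArea))[:,0]
    print(n,cv2.boundingRect(k))
    h0=hull(n,cyl(.078,0,.012)+[.5415,.2195,0]); print("model",h0[:,0].min(0),h0[:,0].max(0))
    def res(p):
        H=hull(n,cyl(.078,0,.012)+[p[0],p[1],0]); return np.array([cv2.pointPolygonTest(H,(float(a),float(b)),True)-.5 for a,b in k])
    s=least_squares(res,[.54,.218],diff_step=1e-3,loss="soft_l1"); print(s.x,np.abs(s.fun).max(),np.sqrt(np.mean(s.fun**2)))
    for nm,f in(("red",lambda q:(q[...,1]>140)&((q[...,0]<6)|(q[...,0]>172))&(q[...,2]>170)),("blue",lambda q:(q[...,1]>110)&(abs(q[...,0]-110)<12)),("green",lambda q:(q[...,1]>80)&(abs(q[...,0]-71)<6)&(q[...,2]>150)),("yel",lambda q:(q[...,1]>80)&(abs(q[...,0]-27)<5)&(q[...,2]>200)),("teal",lambda q:(q[...,1]>80)&(abs(q[...,0]-77)<7)&(q[...,2]<150)&(q[...,2]>80))):
        m=np.zeros((400,640),bool); m[y:y+h,x:x+w]=f(hs)[y:y+h,x:x+w]; yy,xx=np.nonzero(m)
        if len(xx)<5: print(nm,"none");continue
        p=onz(n,(np.median(xx),np.median(yy)),.012)[:2]; d=p-s.x
        print(nm,len(xx),p.round(4),np.linalg.norm(d).round(4),np.degrees(np.arctan2(d[1],d[0])).round(1))
Z=lambda x,y,a,b:((a+.5)/5-.5+x,(b+.5)/5-.5+y)
a,b=onz("side",Z(230,295,76,101),.012),onz("side",Z(230,295,119,124),.012);print("stripe side",a,b,np.degrees(np.arctan2(*(a-b)[1::-1])))
a,b=onz("top",Z(158,160,632-400,62),.012),onz("top",Z(158,160,621-400,103),.012);print("stripe top",a,b,np.degrees(np.arctan2(*(a-b)[1::-1])))
a=onz("side",Z(230,295,203,125),.056);print("hole side",a)
a=onz("top",Z(158,160,166,176),.056);print("hole top",a)
E
```

```text
0.01 [ 0.46357305 -0.15716449] [np.float64(0.1591), np.float64(0.1518), np.float64(0.1612), np.float64(0.1482)]
[np.float64(17.06), np.float64(15.77)] [np.float64(16.790000000000006), np.float64(15.989999999999995)]
0.02 [ 0.46275045 -0.15672069] [np.float64(0.1578), np.float64(0.1505), np.float64(0.1599), np.float64(0.147)]
[np.float64(17.06), np.float64(15.77)] [np.float64(16.790000000000006), np.float64(15.989999999999995)]
side 0.01 [ 0.45919957 -0.15436274] [np.float64(0.1576), np.float64(0.1603), np.float64(0.1525), np.float64(0.159)] [np.float64(16.08), np.float64(17.9), np.float64(-73.73), np.float64(-74.24)]
side 0.02 [ 0.45750464 -0.14546754] [np.float64(0.1559), np.float64(0.1587), np.float64(0.1509), np.float64(0.1574)] [np.float64(16.08), np.float64(17.9), np.float64(-73.73), np.float64(-74.24)]
side (236, 300, 72, 66)
model [235.29102 299.35086] [306.05734 365.62723]
[0.53992222 0.21910681] 1.0677282347059318 0.6250764997717144
red 109 [0.5804 0.2583] 0.0563 44.1
blue 87 [0.5528 0.1629] 0.0576 -77.1
green 116 [0.4857 0.2329] 0.0559 165.7
yel 130 [0.5271 0.2729] 0.0553 103.5
teal 91 [0.5001 0.1784] 0.057 -134.3
top (166, 169, 60, 59)
model [165.46742 169.95609] [224.67723 227.35468]
[0.54406703 0.21779177] 2.1168692864004925 1.4576724332351734
red 46 [0.5822 0.2565] 0.0543 45.4
blue 53 [0.5574 0.1633] 0.056 -76.3
green 66 [0.4913 0.2314] 0.0545 165.6
yel 57 [0.5296 0.2714] 0.0555 105.1
teal 26 [0.5036 0.1788] 0.0562 -136.1
stripe side [0.61040406 0.19931147 0.012     ] [0.58743645 0.20534041 0.012     ] -14.70816702833432
stripe top [0.61446252 0.19930349 0.012     ] [0.59152287 0.20378293 0.012     ] -11.04915291434217
hole side [0.53905431 0.2193365  0.056     ]
hole top [0.54361598 0.21826119 0.056     ]
```

play_rows:
  delta_pos:
    - [0.035, -0.027, -0.006]
    - [0.035, -0.027, -0.006]
    - [0.035, -0.027, -0.006]
    - [0.035, -0.027, -0.006]
    - [0.035, -0.027, -0.006]
    - [0.035, -0.027, -0.006]
    - [0.035, -0.027, -0.006]
    - [0.035, -0.027, -0.006]
    - [0.035, -0.027, -0.006]
    - [0.035, -0.027, -0.006]
  rot:
    - [0, 0, -0.2]
    - [0, 0, -0.2]
    - [0, 0, -0.2]
    - [0, 0, -0.2]
    - [0, 0, -0.2]
    - [0, 0, -0.2]
    - [0, 0, -0.2]
    - [0, 0, -0.2]
    - [0, 0, 0]
    - [0, 0, 0]
  claw: [100, 100, 100, 100, 100, 100, 100, 100, 100, 100]
  squeeze: 40

```text
clock: 1.6
tool_pos: [0.4836, 0.2625, 0.1926]
orientation: [[0.268, 0.964, 0.0], [0.964, -0.268, 0.0], [0.0, 0.0, -1.0]]
force: [0.4, 1.4, 0.0]
gripper_width: 0.0883
```

```bash
python3 - <<'E'
from fit import *
# ink position
for n,u in(("side",(352,253)),("top",(283,247))): print(n,onz(n,u,.0375))
E
```

```text
side [ 0.41013669 -0.01571439  0.0375    ]
top [ 0.41505402 -0.02532251  0.0375    ]
```

play_rows:
  delta_pos:
    - [0.02, -0.015, -0.02]
    - [0.02, -0.015, -0.02]
    - [0.0184, -0.0139, -0.02]
    - [0, 0, -0.03]
    - [0, 0, -0.03]
    - [0, 0, -0.02]
    - [0, 0, -0.015]
    - [0, 0, -0.0056]
    - [0, 0, 0]
  rot:
    - [0, 0, 0]
    - [0, 0, 0]
    - [0, 0, 0]
    - [0, 0, 0]
    - [0, 0, 0]
    - [0, 0, 0]
    - [0, 0, 0]
    - [0, 0, 0]
    - [0, 0, 0]
  claw: [100, 100, 100, 100, 100, 100, 100, 100, 100]

```text
clock: 2.5
tool_pos: [0.5405, 0.2199, 0.0318]
orientation: [[0.267, 0.964, -0.001], [0.964, -0.267, -0.0], [-0.0, -0.001, -1.0]]
force: [1.0, -0.1, -0.0]
gripper_width: 0.0879
```

```bash
python3 - <<'E'
import cv2,numpy as np
from rig import optics
s=optics.read_camera("side")[:,:,::-1];t=optics.read_camera("top")[:,:,::-1]
def c(i,x,y,w,h,f): return cv2.resize(i[y:y+h,x:x+w],(w*f,h*f),interpolation=cv2.INTER_CUBIC)
cv2.imwrite("pics/c3.png",np.hstack([c(s,220,285,100,100,4),c(t,148,150,100,100,4)]))
E
```

```text
(no output)
```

View pics/c3.png

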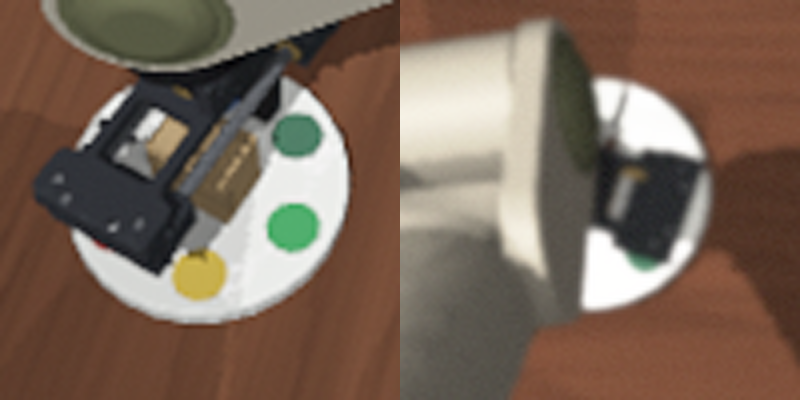

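play_rows:
  delta_pos:
    - [0, 0, 0]
    - [0, 0, 0]
    - [0, 0, 0]
    - [0, 0, 0]
    - [0, 0, 0]
    - [0, 0, 0]
    - [0, 0, 0]
  rot:
    - [0, 0, 0]
    - [0, 0, 0]
    - [0, 0, 0]
    - [0, 0, 0]
    - [0, 0, 0]
    - [0, 0, 0]
    - [0, 0, 0]
  claw: [0, 0, 0, 0, 0, 0, 0]
  squeeze: 50

```text
clock: 3.3
tool_pos: [0.5406, 0.2199, 0.0321]
orientation: [[0.267, 0.964, -0.0], [0.964, -0.267, -0.0], [-0.0, -0.0, -1.0]]
force: [0.3, -2.5, 1.8]
gripper_width: 0.0347
```

play_rows:
  delta_pos:
    - [0, 0, 0.01]
    - [0, 0, 0.02]
    - [0, 0, 0.03]
    - [0, 0, 0.035]
    - [0, 0, 0.035]
    - [0, 0, 0.035]
    - [0, 0, 0.03]
    - [0, 0, 0.02]
    - [0, 0, 0.01]
    - [0, 0, 0]
  rot:
    - [0, 0, 0]
    - [0, 0, 0]
    - [0, 0, 0]
    - [0, 0, 0]
    - [0, 0, 0]
    - [0, 0, 0]
    - [0, 0, 0]
    - [0, 0, 0]
    - [0, 0, 0]
    - [0, 0, 0]
  claw: [0, 0, 0, 0, 0, 0, 0, 0, 0, 0]

```text
clock: 4.3
tool_pos: [0.5407, 0.22, 0.2581]
orientation: [[0.267, 0.964, 0.002], [0.964, -0.267, 0.0], [0.001, 0.002, -1.0]]
force: [-0.2, 0.2, -3.4]
gripper_width: 0.0335
```

```bash
cat > tgt.py <<'E'
from fit import *
from rig import monitor
from scipy.spatial.transform import Rotation as Ro
SEAT=np.array([.4617,-.1566,.095]); YAW=np.radians(16.4)
def target(out,yaw=YAW,seat=SEAT,off=(0,0)):
    # out = underside height above face; off = wheel centre offset in tool (y = wheel x, x= wheel y)
    R=seatR(yaw); Rt=np.c_[R[:,1],R[:,0],-R[:,2]]
    return seat+R@[-off[1],-off[0],.0321+out],Rt
def delta(out,**k):
    s=monitor.get_state(); p,Rt=target(out,**k); rv=Ro.from_matrix(Rt@s["orientation"].T).as_rotvec(degrees=True)
    return s,p-s["tool_pos"],rv
E
python3 - <<'E'
from tgt import *
s,d,r=delta(.075); print(s["clock"],s["tool_pos"],s["q"].round(2),s["gripper_width"],s["force"]); print(d.round(4),r.round(2),np.linalg.norm(r))
E
```

```text
4.3 [0.54066171 0.22000892 0.25812853] [ 0.18  0.44  1.19  0.    1.51 -1.12] 0.03350130649004888 [-0.23067144  0.15848698 -3.37872398]
[-0.1272 -0.3908 -0.0686] [  0.18 -28.27  31.26] 42.14455294304711
```

```bash
python3 - <<'E'
from tgt import *
s=monitor.get_state(); q=s["q"]
def W(q1,phi): return (Ro.from_euler("z",q1)*Ro.from_euler("y",phi)).as_matrix()
M=W(q[0],q[1]+q[2]).T@s["orientation"]; print(Ro.from_matrix(M).as_euler("ZYZ"), q[3:])
_,Rt=target(0)
for q1 in(-.5,-.65,-.8):
  for phi in(1.4,1.6,1.8):
    print(q1,phi,Ro.from_matrix(W(q1,phi).T@Rt).as_euler("ZYZ").round(2))
E
```

```text
[3.06569666e-05 1.51242960e+00 2.02522103e+00] [ 3.06569666e-05  1.51242960e+00 -1.11637162e+00]
-0.5 1.4 [0.34 1.39 0.78]
-0.5 1.6 [0.36 1.21 0.71]
-0.5 1.8 [0.4  1.02 0.63]
-0.65 1.4 [0.39 1.45 0.64]
-0.65 1.6 [0.41 1.26 0.56]
-0.65 1.8 [0.44 1.08 0.47]
-0.8 1.4 [0.43 1.51 0.51]
-0.8 1.6 [0.44 1.32 0.42]
-0.8 1.8 [0.47 1.14 0.33]
```

play_rows:
  delta_pos:
    - [-0.005, -0.02, 0]
    - [-0.011, -0.034, 0]
    - [-0.011, -0.034, 0]
    - [-0.011, -0.034, 0]
    - [-0.011, -0.034, 0]
    - [-0.011, -0.034, 0]
    - [-0.011, -0.034, 0]
    - [-0.011, -0.034, 0]
    - [-0.005, -0.02, 0]
  rot:
    - [0, -2.4, 2.6]
    - [0, -2.4, 2.6]
    - [0, -2.4, 2.6]
    - [0, -2.4, 2.6]
    - [0, -2.4, 2.6]
    - [0, -2.4, 2.6]
    - [0, -2.4, 2.6]
    - [0, -2.4, 2.6]
    - [0, -2.4, 2.6]
  claw: [0, 0, 0, 0, 0, 0, 0, 0, 0]

```text
clock: 5.2
tool_pos: [0.4522, -0.0595, 0.2559]
orientation: [[-0.147, 0.922, 0.357], [0.989, 0.128, 0.075], [0.024, 0.364, -0.931]]
force: [0.3, -0.1, -3.4]
gripper_width: 0.0335
```

```bash
python3 - <<'E'
from tgt import *
s,d,r=delta(.07); print(s["clock"],s["tool_pos"],s["q"].round(2),s["gripper_width"],s["force"]); print(d.round(4),r.round(2),np.linalg.norm(r))
E
```

```text
5.2 [ 0.45217909 -0.05948976  0.25588446] [-0.53  0.08  1.75  0.29  1.05 -2.35] 0.03352939641717605 [ 0.25018225 -0.08973578 -3.35862539]
[-0.0365 -0.1106 -0.0707] [ 0.09 -6.77  7.88] 10.39083167828717
```

```bash
python3 - <<'E'
from tgt import *
from scipy.optimize import fsolve
s=monitor.get_state()
D=[(1.1127,np.array([.13215,.53367,.2522]),np.array([0,0,-1.])),(.18,np.array([.54066,.22,.258]),np.array([.002,0,-1])),(s["q"][0],s["tool_pos"],s["orientation"][:,2])]
def lat(q,p,z,L): w=p-L*z; return -np.sin(q)*w[0]+np.cos(q)*w[1]
print([[lat(*a,L).round(4) for a in D] for L in(0,.1,.15,.2,.25,.3)])
E
```

```text
[[np.float64(0.1175), np.float64(0.1197), np.float64(0.1752)], [np.float64(0.1175), np.float64(0.1197), np.float64(0.1507)], [np.float64(0.1175), np.float64(0.1197), np.float64(0.1385)], [np.float64(0.1175), np.float64(0.1197), np.float64(0.1263)], [np.float64(0.1175), np.float64(0.1197), np.float64(0.1141)], [np.float64(0.1175), np.float64(0.1198), np.float64(0.1019)]]
```

```bash
python3 - <<'E'
from tgt import *
def W(q1,phi): return (Ro.from_euler("z",q1)*Ro.from_euler("y",phi)).as_matrix()
for o in(.07,.04,0):
  p,Rt=target(o); w=p-.235*Rt[:,2]; q1=np.arctan2(w[1],w[0])-np.arcsin(.118/np.hypot(*w[:2]))
  for phi in(1.6,1.83,2.0): e=Ro.from_matrix(W(q1,phi).T@Rt).as_euler("ZYZ"); print(o,w.round(3),round(q1,2),phi,e[:2].round(2),(e[2]-np.pi).round(3))
E
```

```text
0.07 [ 0.31  -0.201  0.393] -0.9 1.6 [0.46 1.37] -2.813
0.07 [ 0.31  -0.201  0.393] -0.9 1.83 [0.49 1.16] -2.923
0.07 [ 0.31  -0.201  0.393] -0.9 2.0 [0.54 1.02] -3.018
0.04 [ 0.323 -0.197  0.366] -0.86 1.6 [0.45 1.35] -2.779
0.04 [ 0.323 -0.197  0.366] -0.86 1.83 [0.49 1.15] -2.889
0.04 [ 0.323 -0.197  0.366] -0.86 2.0 [0.54 1.  ] -2.984
0 [ 0.341 -0.192  0.331] -0.82 1.6 [0.45 1.33] -2.736
0 [ 0.341 -0.192  0.331] -0.82 1.83 [0.48 1.13] -2.846
0 [ 0.341 -0.192  0.331] -0.82 2.0 [0.53 0.98] -2.941
```

play_rows:
  delta_pos:
    - [0.005, 0.02, 0]
    - [0.011, 0.034, 0]
    - [0.011, 0.034, 0]
    - [0.011, 0.034, 0]
    - [0.011, 0.034, 0]
    - [0.011, 0.034, 0]
    - [0.011, 0.034, 0]
    - [0.011, 0.034, 0]
    - [0.005, 0.02, 0]
  rot:
    - [0, 2.4, -2.6]
    - [0, 2.4, -2.6]
    - [0, 2.4, -2.6]
    - [0, 2.4, -2.6]
    - [0, 2.4, -2.6]
    - [0, 2.4, -2.6]
    - [0, 2.4, -2.6]
    - [0, 2.4, -2.6]
    - [0, 2.4, -2.6]
  claw: [0, 0, 0, 0, 0, 0, 0, 0, 0]

```text
clock: 6.1
tool_pos: [0.5404, 0.2222, 0.2552]
orientation: [[0.268, 0.964, -0.005], [0.964, -0.268, -0.0], [-0.002, -0.004, -1.0]]
force: [1.0, -0.7, -2.4]
gripper_width: 0.0338
```

play_rows:
  delta_pos:
    - [0, 0, -0.01]
    - [0, 0, -0.025]
    - [0, 0, -0.035]
    - [0, 0, -0.04]
    - [0, 0, -0.04]
    - [0, 0, -0.035]
    - [0, 0, -0.02]
    - [0, 0, -0.01]
    - [0, 0, -0.006]
    - [0, 0, 0]
  rot:
    - [0, 0, 0]
    - [0, 0, 0]
    - [0, 0, 0]
    - [0, 0, 0]
    - [0, 0, 0]
    - [0, 0, 0]
    - [0, 0, 0]
    - [0, 0, 0]
    - [0, 0, 0]
    - [0, 0, 0]
  claw: [0, 0, 0, 0, 0, 0, 0, 0, 0, 0]

```text
clock: 7.1
tool_pos: [0.5405, 0.2196, 0.036]
orientation: [[0.267, 0.964, -0.0], [0.964, -0.267, -0.0], [-0.0, -0.0, -1.0]]
force: [0.3, 0.4, -2.4]
gripper_width: 0.0336
```

play_rows:
  delta_pos:
    - [0, 0, -0.0025]
    - [0, 0, -0.001]
    - [0, 0, 0]
    - [0, 0, 0]
    - [0, 0, 0]
    - [0, 0, 0]
    - [0, 0, 0]
    - [0, 0, 0.02]
    - [0, 0, 0.035]
    - [0, 0, 0.015]
  rot:
    - [0, 0, 0]
    - [0, 0, 0]
    - [0, 0, 0]
    - [0, 0, 0]
    - [0, 0, 0]
    - [0, 0, 0]
    - [0, 0, 0]
    - [0, 0, 0]
    - [0, 0, 0]
    - [0, 0, 0]
  claw: [0, 0, 0, 100, 100, 100, 100, 100, 100, 100]

```text
clock: 8.1
tool_pos: [0.5415, 0.2202, 0.1053]
orientation: [[0.267, 0.964, 0.004], [0.964, -0.267, 0.001], [0.002, 0.003, -1.0]]
force: [-0.1, 0.6, -0.8]
gripper_width: 0.0872
```

play_rows:
  delta_pos:
    - [0, 0, 0]
    - [0, 0, 0]
    - [0, 0, 0]
    - [0, 0, 0]
    - [0, 0, 0]
    - [0, 0, 0]
    - [0, 0, 0]
    - [0, 0, 0]
    - [0, 0, 0]
    - [0, 0, 0]
  rot:
    - [0, 0, -8.5]
    - [0, 0, -8.5]
    - [0, 0, -8.5]
    - [0, 0, -8.5]
    - [0, 0, -8.5]
    - [0, 0, -8.5]
    - [0, 0, -8.5]
    - [0, 0, -8.5]
    - [0, 0, -8.5]
    - [0, 0, -8.5]
  claw: [100, 100, 100, 100, 100, 100, 100, 100, 100, 100]

```text
clock: 9.1
tool_pos: [0.5406, 0.2199, 0.1027]
orientation: [[0.982, -0.188, 0.0], [-0.188, -0.982, 0.0], [0.0, -0.0, -1.0]]
force: [0.3, -0.3, -0.2]
gripper_width: 0.0883
```

play_rows:
  delta_pos:
    - [0, 0, 0]
    - [0, 0, 0]
    - [0, 0, 0]
    - [0, 0, 0]
    - [0, 0, 0]
    - [0, 0, 0]
    - [0, 0, 0]
    - [0, 0, 0]
    - [0, 0, 0]
    - [0, 0, 0]
  rot:
    - [0, 0, -8.5]
    - [0, 0, -8.5]
    - [0, 0, -8.5]
    - [0, 0, -8.5]
    - [0, 0, -8.5]
    - [0, 0, -8.5]
    - [0, 0, -8.5]
    - [0, 0, -8.5]
    - [0, 0, -8.5]
    - [0, 0, -8.5]
  claw: [100, 100, 100, 100, 100, 100, 100, 100, 100, 100]

```text
clock: 10.1
tool_pos: [0.5406, 0.22, 0.1027]
orientation: [[-0.102, -0.995, 0.0], [-0.995, 0.102, 0.0], [-0.0, -0.0, -1.0]]
force: [-0.1, 0.5, 0.5]
gripper_width: 0.088
```

play_rows:
  delta_pos:
    - [0, 0, 0]
    - [0.0016, -0.0005, 0]
    - [0, 0, -0.02]
    - [0, 0, -0.025]
    - [0, 0, -0.017]
    - [0, 0, -0.009]
    - [0, 0, 0]
    - [0, 0, 0]
    - [0, 0, 0]
    - [0, 0, 0]
  rot:
    - [0, 0, -4.8]
    - [0, 0, -4.8]
    - [0, 0, 0]
    - [0, 0, 0]
    - [0, 0, 0]
    - [0, 0, 0]
    - [0, 0, 0]
    - [0, 0, 0]
    - [0, 0, 0]
    - [0, 0, 0]
  claw: [100, 100, 100, 100, 100, 100, 100, 0, 0, 0]
  squeeze: 50

```text
clock: 11.1
tool_pos: [0.5426, 0.2195, 0.0325]
orientation: [[-0.261, -0.965, 0.001], [-0.965, 0.261, 0.0], [-0.001, -0.001, -1.0]]
force: [-0.6, 0.5, -0.5]
gripper_width: 0.0662
```

play_rows:
  delta_pos:
    - [0, 0, 0]
    - [0, 0, 0]
    - [0, 0, 0]
    - [0, 0, 0]
  rot:
    - [0, 0, 0]
    - [0, 0, 0]
    - [0, 0, 0]
    - [0, 0, 0]
  claw: [0, 0, 0, 0]

```text
clock: 11.5
tool_pos: [0.5422, 0.2195, 0.0317]
orientation: [[-0.261, -0.965, 0.0], [-0.965, 0.261, 0.0], [-0.0, -0.0, -1.0]]
force: [0.1, 1.6, 0.4]
gripper_width: 0.0341
```

play_rows:
  delta_pos:
    - [0, 0, 0.01]
    - [0, 0, 0.02]
    - [0, 0, 0.03]
    - [0, 0, 0.035]
    - [0, 0, 0.035]
    - [0, 0, 0.035]
    - [0, 0, 0.03]
    - [0, 0, 0.02]
    - [0, 0, 0.01]
  rot:
    - [0, 0, 0]
    - [0, 0, 0]
    - [0, 0, 0]
    - [0, 0, 0]
    - [0, 0, 0]
    - [0, 0, 0]
    - [0, 0, 0]
    - [0, 0, 0]
    - [0, 0, 0]
  claw: [0, 0, 0, 0, 0, 0, 0, 0, 0]

```text
clock: 12.4
tool_pos: [0.5422, 0.2195, 0.2589]
orientation: [[-0.261, -0.965, 0.003], [-0.965, 0.261, 0.0], [-0.001, -0.002, -1.0]]
force: [0.3, 0.1, -2.9]
gripper_width: 0.0336
```

```bash
sed -i 's/Rt=np.c_\[R\[:,1\],R\[:,0\],-R\[:,2\]\]/Rt=np.c_[-R[:,1],-R[:,0],-R[:,2]]/' tgt.py; python3 - <<'E'
from tgt import *
s,d,r=delta(.07); print(s["clock"],s["tool_pos"],s["q"].round(2),s["gripper_width"],s["force"]); print(d.round(4),r.round(2),np.linalg.norm(r))
E
```

```text
12.4 [0.54223285 0.21949052 0.25890809] [ 0.18  0.44  1.19 -0.    1.51  2.02] 0.033629883886911426 [ 0.2943521   0.05324504 -2.88607225]
[-0.1265 -0.3896 -0.0738] [  0.25 -28.21  30.86] 41.8123078797998
```

play_rows:
  delta_pos:
    - [-0.006, -0.02, 0]
    - [-0.011, -0.034, 0]
    - [-0.011, -0.034, 0]
    - [-0.011, -0.034, 0]
    - [-0.011, -0.034, 0]
    - [-0.011, -0.034, 0]
    - [-0.011, -0.034, 0]
    - [-0.011, -0.034, 0]
    - [-0.011, -0.034, 0]
    - [-0.011, -0.034, 0]
  rot:
    - [0, -2.35, 2.57]
    - [0, -2.35, 2.57]
    - [0, -2.35, 2.57]
    - [0, -2.35, 2.57]
    - [0, -2.35, 2.57]
    - [0, -2.35, 2.57]
    - [0, -2.35, 2.57]
    - [0, -2.35, 2.57]
    - [0, -2.35, 2.57]
    - [0, -2.35, 2.57]
  claw: [0, 0, 0, 0, 0, 0, 0, 0, 0, 0]

```text
clock: 13.4
tool_pos: [0.4361, -0.1073, 0.2563]
orientation: [[0.195, -0.902, 0.386], [-0.981, -0.174, 0.09], [-0.014, -0.396, -0.918]]
force: [-0.1, -0.8, -3.6]
gripper_width: 0.0339
```

play_rows:
  delta_pos:
    - [-0.011, -0.034, -0.01]
    - [-0.0105, -0.03, -0.02]
    - [0, 0, -0.02]
    - [0, 0, -0.016]
    - [0, 0, -0.008]
    - [0, 0, 0]
    - [0, 0, 0]
  rot:
    - [0.1, -2.35, 2.57]
    - [0.1, -2.35, 2.57]
    - [0, 0, 0]
    - [0, 0, 0]
    - [0, 0, 0]
    - [0, 0, 0]
    - [0, 0, 0]
  claw: [0, 0, 0, 0, 0, 0, 0]

```text
clock: 14.1
tool_pos: [0.4159, -0.1704, 0.1831]
orientation: [[0.281, -0.848, 0.45], [-0.96, -0.249, 0.13], [0.002, -0.468, -0.884]]
force: [0.9, -0.4, -3.3]
gripper_width: 0.0335
```

```bash
python3 - <<'E'
from tgt import *
s,d,r=delta(.07); print(s["clock"],s["tool_pos"],s["q"].round(2),s["gripper_width"],s["force"]); print(d.round(4),r.round(2),np.linalg.norm(r))
for n in("side","top"): cv2.imwrite(f"pics/{n}1.png",optics.read_camera(n)[:,:,::-1])
s=cv2.imread("pics/side1.png");t=cv2.imread("pics/top1.png")
def c(i,x,y,w,h,f): return cv2.resize(i[y:y+h,x:x+w],(w*f,h*f),interpolation=cv2.INTER_CUBIC)
cv2.imwrite("pics/c4.png",np.hstack([c(s,290,120,100,130,4),c(t,275,170,100,130,4)]))
E
```

```text
14.1 [ 0.41593603 -0.17038633  0.183075  ] [-0.9   0.19  1.91  0.57  0.93  0.06] 0.03345149985025492 [ 0.86942567 -0.41553596 -3.32044944]
[-0.0002  0.0003  0.0021] [ 0.14 -0.06  0.07] 0.16360031164169894
```

View pics/c4.png

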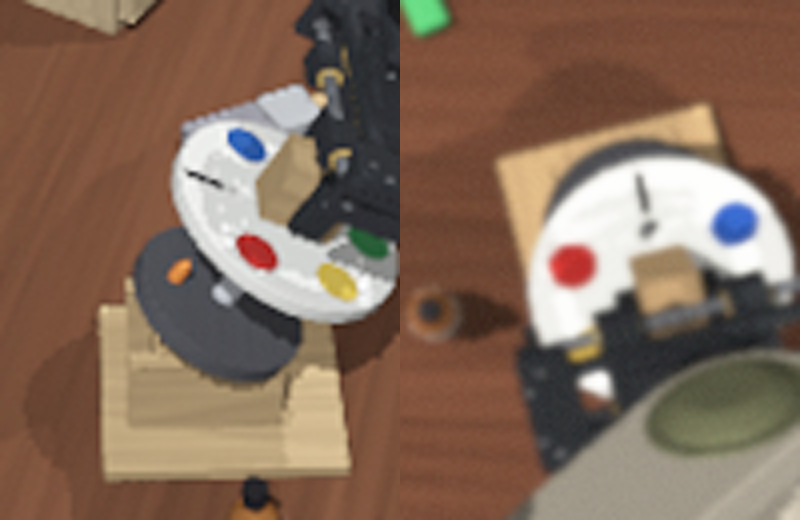

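```bash
cat > meas.py <<'E'
from tgt import *
from scipy.ndimage import label
SC={"side":np.array([.4597,-.1556,.095]),"top":np.array([.4637,-.1576,.095])}
TEST={"red":lambda q:(q[...,1]>140)&((q[...,0]<6)|(q[...,0]>172))&(q[...,2]>120),"blue":lambda q:(q[...,1]>110)&(abs(q[...,0]-110)<12),"yel":lambda q:(q[...,1]>80)&(abs(q[...,0]-27)<5)&(q[...,2]>170)}
ANG=dict(red=60,blue=-60,yel=120)
def meas(imgs,s):
    R=s["orientation"]; Rw=np.c_[-R[:,1],-R[:,0],-R[:,2]]; 
    org=s["tool_pos"]-Rw[:,2]*.0321  # underside centre nominal
    for n,use in(("side",("red","blue","yel")),("top",("red","blue"))):
        im=imgs[n]; hs=cv2.cvtColor(im,cv2.COLOR_RGB2HSV).astype(int); obs=[];mod=[]
        for k in use:
            a=np.radians(ANG[k]); m=np.array([.0560*np.cos(a),.0560*np.sin(a),.012]); pr=proj(n,org+Rw@m)[0]
            M=TEST[k](hs); yy,xx=np.mgrid[:400,:640]; M&=np.hypot(xx-pr[0],yy-pr[1])<16
            if M.sum()<15: print(n,k,"missing");continue
            l,c=label(M); b=np.argmax(np.bincount(l.ravel())[1:])+1; ys,xs=np.nonzero(l==b)
            o=np.array([xs.mean(),ys.mean()]); obs.append(o);mod.append(m); print(n,k,len(xs),o.round(1),(o-pr).round(2))
        mod=np.array(mod);obs=np.array(obs)
        def res(p): return (proj(n,org+(mod+[p[0],p[1],0])@Rw.T)-obs).ravel()
        r=least_squares(res,[0,0],x_scale=1e-3)
        wc=org+Rw@[r.x[0],r.x[1],0]; S=seatR(YAW)
        print(n,"in-hand offset wheel xy mm",(r.x*1e3).round(2),"rms px",np.sqrt(np.mean(r.fun**2)).round(2),"underside centre in seat frame (cam-wise) mm",(S.T@(wc-SC[n])*1e3).round(2))
E
python3 - <<'E'
from meas import *
meas({n:cv2.imread(f"pics/{n}1.png")[:,:,::-1].copy() for n in("side","top")},monitor.get_state())
E
```

```text
side red 54 [353.7 182.6] [0.48 0.15]
side blue 47 [351.2 155.7] [0.75 0.17]
side yel 60 [373.9 190. ] [0.76 0.13]
side in-hand offset wheel xy mm [-1.9  -0.36] rms px 0.1 underside centre in seat frame (cam-wise) mm [-1.18 -2.42 67.55]
top red 72 [317.7 236. ] [-0.1  -0.58]
top blue 75 [358.3 225.3] [ 0.23 -0.55]
top in-hand offset wheel xy mm [ 1.34 -0.45] rms px 0.11 underside centre in seat frame (cam-wise) mm [-0.82  0.54 69.08]
```

```bash
python3 - <<'E'
from tgt import *
def ring(r,z,x=0): return [[x+r*np.cos(a),r*np.sin(a),z] for a in th]
SP=np.array(ring(.008,0)+ring(.008,.028)+ring(.0035,.037)); PN=np.array(ring(.005,0,.036)+ring(.005,.011,.036)+ring(.002,.016,.036))
def cent(n,P):
    m=cv2.moments(hull(n,P)); return np.array([m["m10"],m["m01"]])/m["m00"],m["m00"]
for n in("side","top"):
    im=cv2.imread(f"pics/{n}0.png").astype(float)
    # soft segmentation: weight = distance from the dark seat colour
    base=np.median(im[(193+10 if n=="side" else 245)-3:(193+10 if n=="side" else 245)+4,342:349].reshape(-1,3),axis=0) if n=="side" else np.median(im[240:246,322:330].reshape(-1,3),axis=0)
    obs=[]
    for P in(SP,PN):
        c,a=cent(n,P@seatR(YAW).T+[.4617,-.1566,.095]); yy,xx=np.mgrid[:400,:640]
        h=hull(n,P@seatR(YAW).T+[.4617,-.1566,.095])[:,0]; lo=np.floor(h.min(0)-3).astype(int);hi=np.ceil(h.max(0)+3).astype(int)
        box=np.zeros((400,640),bool); box[lo[1]:hi[1]+1,lo[0]:hi[0]+1]=1
        lum=(im-base).max(2); w=np.clip(lum,0,None)*(lum>25)*box
        w=np.minimum(w,w.max()*.6); o=np.array([(w*xx).sum(),(w*yy).sum()])/w.sum(); obs.append(o)
        print(n,"model",c.round(2),"obs",o.round(2),"area",a,(w/w.max()).sum())
    for sel in([0],[1],[0,1]):
        def res(p): return np.concatenate([cent(n,[SP,PN][i]@seatR(YAW).T+[p[0],p[1],.095])[0]-obs[i] for i in sel])
        print(sel,least_squares(res,[.4617,-.1566],diff_step=1e-3).x.round(4))
E
```

```text
side model [348.18 189.08] obs [348.95 188.55] area 80.91395394946449 86.72705314009661
side model [334.   187.03] obs [334.46 187.25] area 22.84245596337132 25.720430107526884
[0] [ 0.4602 -0.159 ]
[1] [ 0.4604 -0.1561]
[0, 1] [ 0.4603 -0.1575]
top model [335.46 230.89] obs [334.89 230.5 ] area 60.044636314501986 61.11574074074075
top model [331.84 216.57] obs [331.52 216.08] area 18.7918671478983 25.33093525179856
[0] [ 0.4626 -0.1552]
[1] [ 0.4629 -0.1558]
[0, 1] [ 0.4628 -0.1555]
```

play_rows:
  delta_pos:
    - [0.0005, 0.0012, 0.0004]
    - [0.0025, 0.0007, -0.0049]
    - [0.0025, 0.0007, -0.0049]
    - [0.0025, 0.0007, -0.0049]
    - [0.0025, 0.0008, -0.0049]
    - [0.0025, 0.0008, -0.0049]
    - [0, 0, 0]
    - [0, 0, 0]
  rot:
    - [0, 0, 0]
    - [0, 0, 0]
    - [0, 0, 0]
    - [0, 0, 0]
    - [0, 0, 0]
    - [0, 0, 0]
    - [0, 0, 0]
    - [0, 0, 0]
  claw: [0, 0, 0, 0, 0, 0, 0, 0]

```text
clock: 15.0
tool_pos: [0.4288, -0.1656, 0.1584]
orientation: [[0.281, -0.848, 0.449], [-0.96, -0.249, 0.13], [0.001, -0.468, -0.884]]
force: [-0.8, -0.7, -2.8]
gripper_width: 0.0334
```

```bash
python3 - <<'E'
from meas import *
s,d,r=delta(.04); print(s["clock"],s["tool_pos"],s["gripper_width"],s["force"],s["ft_torque"]); print(d.round(4),(seatR(YAW).T@d).round(4),r.round(2))
I={n:optics.read_camera(n) for n in("side","top")}
meas(I,s)
for n in I: cv2.imwrite(f"pics/{n}2.png",I[n][:,:,::-1])
def c(i,x,y,w,h,f): return cv2.resize(i[y:y+h,x:x+w],(w*f,h*f),interpolation=cv2.INTER_CUBIC)[:,:,::-1]
cv2.imwrite("pics/c5.png",np.hstack([c(I["side"],290,130,100,120,4),c(I["top"],275,170,100,120,4)]))
E
```

```text
15.0 [ 0.42877776 -0.16561778  0.15842835] 0.03337712305548491 [-0.75187287 -0.68960105 -2.81829328] [-0.15689666  0.56415682  0.04131539]
[ 0.0005 -0.0005  0.0002] [ 0.0004 -0.0006  0.0001] [ 0.11 -0.08  0.1 ]
side red 53 [347.7 190.5] [0.58 0.2 ]
side blue 47 [345.4 163.5] [0.67 0.08]
side yel 60 [367.6 197.6] [0.73 0.11]
side in-hand offset wheel xy mm [-1.92 -0.4 ] rms px 0.07 underside centre in seat frame (cam-wise) mm [-0.89 -1.34 39.16]
top red 68 [315.8 231.2] [ 0.   -0.61]
top blue 69 [355.3 221. ] [ 0.2  -0.52]
top in-hand offset wheel xy mm [ 1.35 -0.54] rms px 0.07 underside centre in seat frame (cam-wise) mm [-0.51  1.56 40.69]
```

View pics/c5.png

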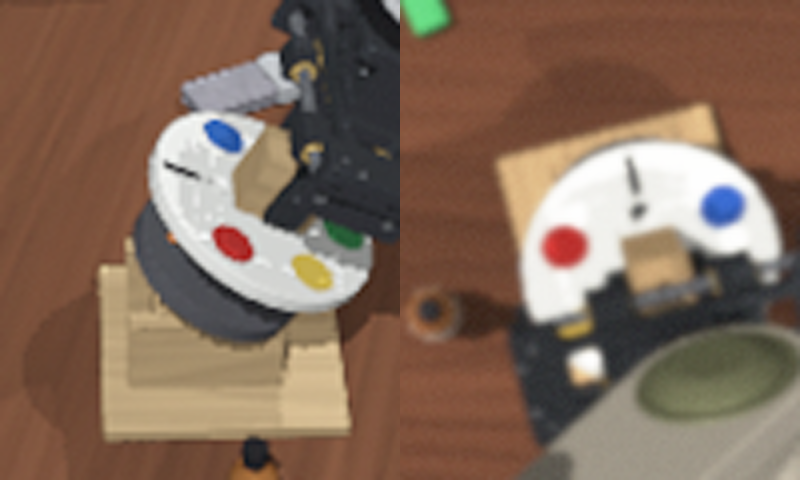

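play_rows:
  delta_pos:
    - [0.0005, 0.0001, 0.0003]
    - [0.0013, 0.0004, -0.0026]
    - [0.0013, 0.0004, -0.0026]
    - [0.0013, 0.0004, -0.0026]
    - [0, 0, 0]
  rot:
    - [0, 0, 0]
    - [0, 0, 0]
    - [0, 0, 0]
    - [0, 0, 0]
    - [0, 0, 0]
  claw: [0, 0, 0, 0, 0]

```text
clock: 15.6
tool_pos: [0.4331, -0.1642, 0.1506]
orientation: [[0.281, -0.848, 0.449], [-0.96, -0.249, 0.13], [0.001, -0.468, -0.884]]
force: [-0.2, -0.0, -2.9]
gripper_width: 0.0337
```

```bash
cat > st.py <<'E'
from tgt import *
s,d,r=delta(0); S=seatR(YAW); print(s["clock"],"wheel underside in nominal seat frame mm",(-S.T@d*1e3).round(2),"rot",(S.T@r).round(2),"F seat",(S.T@(s["force"]-[0,0,-3.0])).round(1),"T",(S.T@s["ft_torque"]).round(2),s["gripper_width"].round(4))
E
python3 st.py
```

```text
Traceback (most recent call last):
  File "st.py", line 2, in <module>
    s,d,r=delta(0); S=seatR(YAW); print(s["clock"],"wheel underside in nominal seat frame mm",(-S.T@d*1e3).round(2),"rot",(S.T@r).round(2),"F seat",(S.T@(s["force"]-[0,0,-3.0])).round(1),"T",(S.T@s["ft_torque"]).round(2),s["gripper_width"].round(4))
                                                                                                                                                                                                                             ^^^^^^^^^^^^^^^^^^^^^^^^
AttributeError: 'float' object has no attribute 'round'
```

play_rows:
  delta_pos:
    - [0.0013, 0.0004, -0.0026]
    - [0.0013, 0.0004, -0.0026]
    - [0.0013, 0.0004, -0.0026]
    - [0, 0, 0]
  rot:
    - [0, 0, 0]
    - [0, 0, 0]
    - [0, 0, 0]
    - [0, 0, 0]
  claw: [0, 0, 0, 0]

```text
clock: 16.0
tool_pos: [0.4371, -0.163, 0.1429]
orientation: [[0.281, -0.848, 0.449], [-0.96, -0.249, 0.13], [0.001, -0.468, -0.884]]
force: [0.3, -1.3, -2.6]
gripper_width: 0.0336
```

```bash
sed -i 's/s\["gripper_width"\].round(4)/s["gripper_width"]/' st.py; python3 st.py
```

```text
16.0 wheel underside in nominal seat frame mm [2.000e-02 8.000e-01 2.212e+01] rot [ 0.1  -0.12  0.06] F seat [ 0.1 -1.4  0.4] T [0.   0.61 0.  ] 0.03356347749660078
```

play_rows:
  delta_pos:
    - [0.0013, 0.0004, -0.0026]
    - [0.0013, 0.0004, -0.0026]
    - [0.0009, 0.0003, -0.0018]
    - [0, 0, 0]
  rot:
    - [0, 0, 0]
    - [0, 0, 0]
    - [0, 0, 0]
    - [0, 0, 0]
  claw: [0, 0, 0, 0]

```text
clock: 16.4
tool_pos: [0.4406, -0.1619, 0.136]
orientation: [[0.281, -0.848, 0.449], [-0.96, -0.249, 0.13], [0.001, -0.468, -0.884]]
force: [-0.1, 0.3, -2.3]
gripper_width: 0.0335
```

```bash
python3 st.py
```

```text
16.4 wheel underside in nominal seat frame mm [1.000e-02 8.600e-01 1.431e+01] rot [ 0.11 -0.11  0.05] F seat [0.3 0.3 0.6] T [-0.01  0.61  0.  ] 0.03352587698343078
```

play_rows:
  delta_pos:
    - [0.0009, 0.0003, -0.0018]
    - [0.0009, 0.0003, -0.0018]
    - [0.0009, 0.0003, -0.0018]
    - [0, 0, 0]
  rot:
    - [0, 0, 0]
    - [0, 0, 0]
    - [0, 0, 0]
    - [0, 0, 0]
  claw: [0, 0, 0, 0]

```text
clock: 16.8
tool_pos: [0.4432, -0.1611, 0.1306]
orientation: [[0.281, -0.848, 0.449], [-0.96, -0.249, 0.13], [0.001, -0.468, -0.884]]
force: [0.2, 0.6, -3.2]
gripper_width: 0.0333
```

```bash
python3 st.py
```

```text
16.8 wheel underside in nominal seat frame mm [-0.03  0.93  8.25] rot [ 0.12 -0.11  0.05] F seat [ 0.2  0.5 -0.3] T [ 0.03  0.62 -0.01] 0.03328588505770811
```

play_rows:
  delta_pos:
    - [0.0009, 0.0003, -0.0018]
    - [0.0009, 0.0003, -0.0018]
    - [0.0007, 0.0002, -0.0013]
    - [0, 0, 0]
  rot:
    - [0, 0, 0]
    - [0, 0, 0]
    - [0, 0, 0]
    - [0, 0, 0]
  claw: [0, 0, 0, 0]

```text
clock: 17.2
tool_pos: [0.4458, -0.1603, 0.1258]
orientation: [[0.281, -0.848, 0.449], [-0.96, -0.249, 0.13], [0.001, -0.468, -0.884]]
force: [-0.2, -0.4, -3.5]
gripper_width: 0.0333
```

```bash
python3 st.py
```

```text
17.2 wheel underside in nominal seat frame mm [0.02 0.99 2.73] rot [ 0.12 -0.11  0.05] F seat [-0.5 -0.3 -0.3] T [ 0.02  0.54 -0.02] 0.03334911026651947
```

Now creep in until contact force shows.

play_rows:
  delta_pos:
    - [0.0004, 0.0001, -0.0009]
    - [0.0004, 0.0001, -0.0009]
    - [0.0002, 0.0001, -0.0004]
    - [0, 0, 0]
  rot:
    - [0, 0, 0]
    - [0, 0, 0]
    - [0, 0, 0]
    - [0, 0, 0]
  claw: [0, 0, 0, 0]

```text
clock: 17.6
tool_pos: [0.4467, -0.16, 0.1237]
orientation: [[0.281, -0.848, 0.449], [-0.96, -0.249, 0.13], [0.002, -0.468, -0.884]]
force: [0.0, -0.3, -3.2]
gripper_width: 0.0336
```

```bash
python3 st.py
```

```text
17.6 wheel underside in nominal seat frame mm [-0.08  0.95  0.43] rot [ 0.13 -0.1   0.05] F seat [-0.1 -0.3 -0.2] T [ 0.    0.61 -0.02] 0.03362496488275018
```

play_rows:
  delta_pos:
    - [0.0002, 0.0001, -0.0004]
    - [0.0002, 0.0001, -0.0004]
    - [0.0002, 0, -0.0004]
    - [0, 0, 0]
  rot:
    - [0, 0, 0]
    - [0, 0, 0]
    - [0, 0, 0]
    - [0, 0, 0]
  claw: [0, 0, 0, 0]

```text
clock: 18.0
tool_pos: [0.4473, -0.1599, 0.1225]
orientation: [[0.281, -0.848, 0.45], [-0.96, -0.249, 0.13], [0.002, -0.468, -0.884]]
force: [0.5, 0.4, -1.9]
gripper_width: 0.0339
```

```bash
python3 st.py
```

```text
18.0 wheel underside in nominal seat frame mm [-0.04  0.93 -0.88] rot [ 0.13 -0.1   0.05] F seat [1.  0.3 0.7] T [ 0.06  0.55 -0.07] 0.03389072674219387
```

play_rows:
  delta_pos:
    - [0.0002, 0.0001, -0.0004]
    - [0.0002, 0.0001, -0.0004]
    - [0.0002, 0, -0.0004]
    - [0, 0, 0]
  rot:
    - [0, 0, 0]
    - [0, 0, 0]
    - [0, 0, 0]
    - [0, 0, 0]
  claw: [0, 0, 0, 0]

```text
clock: 18.4
tool_pos: [0.4475, -0.1599, 0.1223]
orientation: [[0.281, -0.848, 0.45], [-0.96, -0.249, 0.129], [0.003, -0.468, -0.884]]
force: [-17.1, -3.0, 16.9]
gripper_width: 0.0336
```

```bash
python3 st.py
```

```text
18.4 wheel underside in nominal seat frame mm [-0.04  0.89 -1.13] rot [ 0.19 -0.08 -0.  ] F seat [-5.9  2.  25.6] T [ 0.84  1.36 -0.02] 0.033622643252725216
```

play_rows:
  delta_pos:
    - [-0.0002, 0, 0.0004]
    - [0, 0, 0]
    - [0, 0, 0]
    - [0, 0, 0]
    - [0, 0, 0]
    - [0, 0, 0]
    - [0, 0, 0]
  rot:
    - [0, 0, 0]
    - [0, 0, 0]
    - [0, 0, 0]
    - [0, 0, 0]
    - [0, 0, 0]
    - [0, 0, 0]
    - [0, 0, 0]
  claw: [0, 100, 100, 100, 100, 100, 100]

```text
clock: 19.1
tool_pos: [0.4478, -0.1597, 0.1217]
orientation: [[0.281, -0.848, 0.45], [-0.96, -0.249, 0.13], [0.002, -0.468, -0.884]]
force: [-0.2, -0.6, 0.0]
gripper_width: 0.0795
```

play_rows:
  delta_pos:
    - [-0.0022, -0.0007, 0.0044]
    - [-0.0045, -0.0013, 0.0088]
    - [-0.0067, -0.002, 0.0132]
    - [-0.009, -0.0026, 0.0176]
    - [-0.009, -0.0026, 0.0176]
    - [-0.009, -0.0026, 0.0176]
    - [-0.009, -0.0026, 0.0176]
    - [-0.009, -0.0026, 0.0176]
    - [-0.009, -0.0026, 0.0176]
    - [0, 0, 0]
  rot:
    - [0, 0, 0]
    - [0, 0, 0]
    - [0, 0, 0]
    - [0, 0, 0]
    - [0, 0, 0]
    - [0, 0, 0]
    - [0, 0, 0]
    - [0, 0, 0]
    - [0, 0, 0]
    - [0, 0, 0]
  claw: [100, 100, 100, 100, 100, 100, 100, 100, 100, 100]

```text
clock: 20.1
tool_pos: [0.3799, -0.18, 0.2559]
orientation: [[0.279, -0.847, 0.452], [-0.96, -0.249, 0.125], [0.006, -0.469, -0.883]]
force: [0.5, 0.6, 0.1]
gripper_width: 0.0879
```

```bash
python3 - <<'E'
from tgt import *
s=monitor.get_state(); print(s["force"],s["gripper_width"],s["tool_pos"])
I={n:optics.read_camera(n) for n in("side","top")}
for n in I: cv2.imwrite(f"pics/{n}3.png",I[n][:,:,::-1])
def c(i,x,y,w,h,f): return cv2.resize(i[y:y+h,x:x+w],(w*f,h*f),interpolation=cv2.INTER_CUBIC)[:,:,::-1]
cv2.imwrite("pics/c6.png",np.hstack([c(I["side"],290,130,100,120,4),c(I["top"],275,170,100,120,4)]))
E
```

```text
[0.48110353 0.63599532 0.08389527] 0.08789084482802668 [ 0.37992409 -0.18003238  0.25589583]
```

View pics/c6.png

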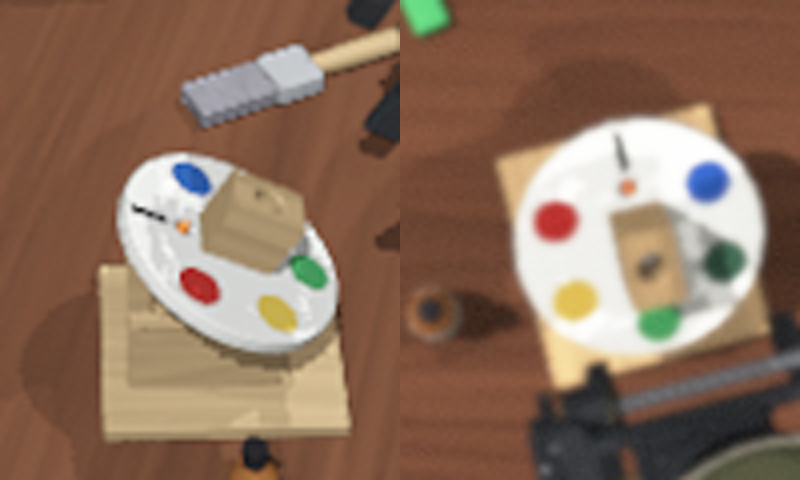

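View pics/side3.png

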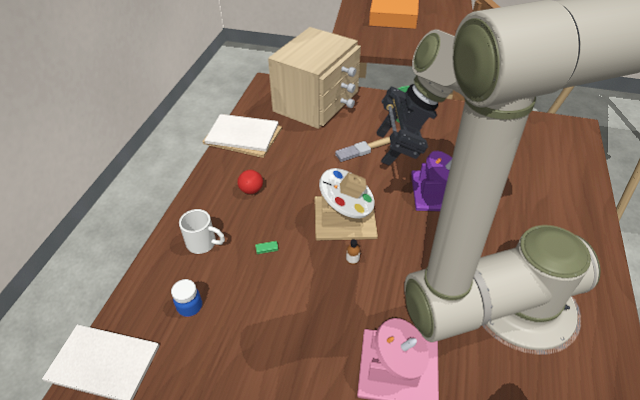

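```bash
python3 - <<'E'
from fit import *
from scipy.ndimage import label
from meas import TEST,ANG
yaw=np.radians(16.4); S=seatR(yaw)
for n,sc in(("side",[.4600,-.1565,.095]),("top",[.4632,-.1565,.095])):
    hs=cv2.cvtColor(cv2.imread(f"pics/{n}3.png"),cv2.COLOR_BGR2HSV).astype(int); obs=[];mod=[]
    for k in TEST:
        a=np.radians(ANG[k]); m=np.array([.056*np.cos(a),.056*np.sin(a),.012]); pr=proj(n,sc+S@m)[0]; yy,xx=np.mgrid[:400,:640]
        M=TEST[k](hs)&(np.hypot(xx-pr[0],yy-pr[1])<14); l,c=label(M); b=np.argmax(np.bincount(l.ravel())[1:])+1; ys,xs=np.nonzero(l==b)
        o=np.array([xs.mean(),ys.mean()]);obs.append(o);mod.append(m); print(n,k,(o-pr).round(2))
    im=cv2.imread(f"pics/{n}3.png")
E
```

```text
side red [-0.39  0.42]
side blue [0.03 0.48]
side yel [-0.06  0.48]
top red [-0.32 -0.1 ]
top blue [-0.39  0.17]
top yel [-0.59 -0.16]
```

```bash
python3 -c "
from rig import ticket,monitor
print(monitor.get_state()['force']); print(ticket.sign_off())"
```

```text
[-0.10394122 -0.62060443  0.03164024]
the job is handed in; nothing more can be done
None
```

The white wheel is seated on the dark seat of the wooden stand, over both the spindle and the pin. I released it, drew the gripper clear along the spindle axis, and handed the job in at about 20 s of the 42 s allowed.

- **Grip:** My first grip would have taken the last joint past its range at the stand. I set the wheel back down on its starting spot and gripped it again with the tool turned half round.
- **Insertion:** I lowered the wheel along the spindle axis. There was no noticeable force until about 25 N of contact at seat level, 1.1 mm lower than my estimate of the seat face. That fits within the calibration error.
- **Seating:** In the last pictures the pin shows in its hole. The colour spots lie within about 0.7 pixel (roughly 1–1.5 mm) of where a fully home wheel should put them, in both cameras.
- **Other things:** In the last side picture the mug, apple, jar, eraser, ink bottle and brush look to be where they were. I judged this by eye and did not measure it. The gripper reads no contact force.

The two cameras disagreed by about 3–4 mm on absolute positions. I used their averages and relied on contact force for the final fit.

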